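Pin the cell test clamp shut and start it

ROBOT

A 6-joint arm with a two-finger parallel gripper is mounted at the origin on a cart in front of the work surface, level with it; the furniture and walls round the work are solid. World frame = base frame: x ahead of the robot, y to its left, z up, the work surface at z = 0. Lengths are in m, angles in rad, forces in N, time in s.
With the tool pointing down it reaches from about 0.25 to 0.775 m from the base axis. Payload 4 kg.
Tool frame: the origin (TCP) lies midway between the tips of the shut fingers; the grasp point (between the pads) lies grip_depth behind it (grip_depth is the distance from the TCP to the grasp point, in m); z points along the fingers, y is the line along which they close (so a half turn about z gives the same grasp; the last joint's range is limited). The gripper opens to 94 mm and grips with 3 to 60 N. Pads are 16 mm wide; open, the fingers measure 119 mm over their backs; the gripper's body (75 mm by 177 mm) begins 78 mm behind the grasp point.
Start: joints at [1.224, 0.087, 1.371, -0, 1.684, -0.103], TCP at [0.133, 0.534, 0.17] pointing down, gripper open.
Joint ranges: [-3.1, 3.1], [-0.76, 2.03], [0.27, 2.55], [-1.08, 4.22], [0.17, 2.65], [-2.57, 2.57]. Speed limits (rad/s): [2.79, 2.79, 3.14, 3.14, 3.14, 3.14].

INTERFACE

Orientations are given as a rotation vector (axis times angle).
In Python, from plant import * gives the robot as it stands.
- The arm moves only by the shell command python3 -m pendant 'ROWS' [FORCE]. ROWS is a JSON object of lists of equal length, an entry for each row: "delta_rot": the turn, a rotation vector about the world's x, y, z in degrees, a list of three; "delta_pos": the shift along the world's x, y, z in m, a list of three; "hand": the gripper command: -1 is shut, 1 is fully open, values between are in proportion. A call has exactly 10 rows; each row is the pose to reach, as a shift and turn from the pose commanded when the call began; what a row does not reach only later rows make up. A row lasts 1/8 s, in which the tool goes at most 62.5 mm and 10.7 degrees, less where a joint would pass 70% of its speed; a pose out of reach is approached as far as the arm can. A call with a gripper value outside its range is refused whole. The fingers move at their own pace and stop on an object; FORCE is the grip in N (left out, the last holds). Time passes only in rows, so rows that repeat a pose let the fingers close, or fill a call up. It gives the time, the measured TCP pose, the force, the opening and the grip force at its end, in the units of the state.
- state(): the state, without advancing time (a new reading comes with each control period).
- grab_frame(name): name is "scene" or "side" or "wrist"; returns (picture, depth): 384x512x3 uint8, red, green, blue; 384x512 float32, m along the optical axis (not along the pixel's ray), 0 where there is no reading.
- camera_info(name): a dict with "intrinsics" (3x3 intrinsics, pixels), "T" (4x4, takes a point from camera to world coordinates); the wrist camera has in their place "mount" (4x4, takes a point from camera to tool coordinates, whose origin is the TCP and whose axes are the flange's). Camera axes: x right, y down, z forward; pixel columns grow to the right and rows downward; lengths in m; the calibration is good to about 2 mm. The wrist camera is an equidistant fisheye: a pixel r from the principal point sees the ray r / f radians off the axis. A picture is of the moment at which its call begins: read the wrist's pose just before it. camera_info takes no time and is no camera call.
- finish_job(): hands the job in; it is judged then, once.
The state is a dict: "time": time; "joint_positions": joint angles; "joint_velocities": joint speeds; "effort": joint torques, N m; "position": TCP position; "orientation": TCP orientation; "wrist_force": force on the tool from outside, world axes, zero at the start; "torque": the same for the moment, N m; "width": opening from 0.0 (shut) to 1.0 (fully open); "grasp_force": force on a finger pad.
Only numpy, scipy, OpenCV 4.12 (cv2) and the standard library are available. Lean on these libraries where they do the work, as an engineer would, in place of code of your own. Each camera call takes 0.05 s, during which the arm holds its last target. There are 200 camera calls.

TASK

Swing the clamp bar over the battery cell until it meets its end stop, then lock it there with the quick-release pin: keep the button on the side of the pin's head squeezed in while you push the pin down through the holes of bar and lug until its flange sits on the bar, and let go so that the button springs out and the pin is locked. Then start the test by pulling the start knob straight up as far as it goes, holding it there for a moment, and letting it spring back down.

Things in the scene. Friction and masses are not known exactly. Their poses are not given: they have to be found in the camera images.
- clamp: cell test clamp fixed to the bench: aluminium base plate 90 x 270 x 8 mm, a fixed battery cell near its middle. Origin: centre of the plate's underside; x across the plate, y along it, z up. At y = -50 mm is the bar's pivot post, at y = +95 mm the lug (44 mm square steel plate, open beneath, small end stop on its +x side), at y = -105 mm a grey switch box 50 x 46 mm with the start knob
- bar (a joint): angle of the clamp bar about the upright pivot post, rad: 0 = against the end stop, pointing along the clamp's +y, its hole over the lug's; positive (up to 1.2) = swung open towards the clamp's -x side (anticlockwise from above). Stays where left (friction 0.08 N m). Dark steel flat, 24 mm wide, 10 mm thick, top 51 mm above the bench
- bar_knob (a point): middle of the black upright knob on the bar by which it is swung: 18 mm diameter from 63 to 87 mm above the bench (top at 90 mm), 65 mm from the pivot axis; this point is 76 mm above the bench. Its axes turn with the bar: y points along the bar to its free end, z up
- bar_hole (a point): centre of the 20 mm hole in the 36 mm square end of the bar, at the bar's top face, 51 mm above the bench, 145 mm from the pivot axis
- lug_hole (a point): centre of the 16 mm hole in the fixed lug, at the lug's top face, 40 mm above the bench; the hole goes through 12 mm of steel. z up
- pin: ball-lock pin, 70 to 140 g, at first parked upright in the wooden block. Origin: centre of its flange's underside; z up along it. Below: steel shank, 14 mm diameter, last 8 mm tapered, tip 42 mm below the origin. Above: flange, 32 mm diameter, 4 mm thick; then a black head 22 mm (x) x 24 mm (y), up to 46 mm above the origin, button on its +x side. In place the origin is 51 mm above the bench
- pin_head (a point): centre of the pin's head, 25 mm above the pin's origin, same axes as the pin. Head and button are gripped together here, fingers closing along x: 27 mm wide with the button out, 22 mm with it in
- button (a joint): travel of the side button on the pin's head, m: 0 = out, 5 mm proud; 0.005 = flush. Spring: 3 N to start, 5.5 N flush. Button face 12 mm wide, 28 mm tall. At 0 two locking balls stand 3.5 mm out of the shank on its +x and -x sides, 26 to 31 mm below the pin's origin, and stop it at the lug; pressing draws them in, and from 0.0035 they pass the lug's hole
- stand: wooden block 60 x 60 x 50 mm, fixed, with a 26 mm hole down its middle in which the pin is parked, flange on the block's top; left or right of the clamp. Origin: centre of its underside
- start (a joint): lift of the start knob, m: 0 = down at rest, 0.011 = pulled fully up. A spring draws it down: 2 N at rest, 5.5 N fully up
- start_grip (a point): middle of the start knob, where to grip it: black, upright, 26 mm diameter, from 47 to 72 mm above the bench when down; this point is then 61 mm above the bench; the switch box's top is at 38 mm, a collar on it at 41 mm. z up; it moves with the knob
Not all that is in view belongs to the job. What is shaped like the pin but red is not meant.

How it is judged:
By the outcome, as a careful person would: the job done as asked, in the order asked, and still so for the second after the job is handed in, with the robot touching nothing.
It also fails if it takes over 62 s, if anything falls off the work surface, if the arm or the gripper's body presses on something with over 40 N, if the wrist force passes 120 N, or if a joint passes its speed limit or range.

## Working session

There is one attempt and no reset: what is moved stays moved. The work goes in short steps, Python scripts to look and compute and a shell command to move; the robot and the scene stay as the last step left them, time stands still between calls to the robot, and variables do not carry over. Pictures are saved under pics/ and viewed, at most 10 in all, crops included, and the job is handed in when it is done.

```bash
mkdir -p pics; ls; python3 - <<'E'
from plant import *
import cv2,numpy as np
s=state();print(s)
ims=[]
for n in("scene","side","wrist"):
    p,d=grab_frame(n);np.savez(f"{n}0.npz",p=p,d=d);cv2.imwrite(f"pics/{n}0.png",p[:,:,::-1]);i=camera_info(n);print(n,{k:np.round(v,4).tolist() if k in("intrinsics","T","mount") else v for k,v in i.items()})
E
```

```text
pics
{'time': 0.0, 'joint_positions': array([ 1.22390960e+00,  8.79455805e-02,  1.37225131e+00, -2.11221058e-05,
        1.68356068e+00, -1.03087708e-01]), 'joint_velocities': array([-0.00071942, -0.00195915,  0.00013691,  0.00144794,  0.00077452,
        0.00023109]), 'effort': array([-6.24705699e-04, -3.40178311e+01, -3.02429187e+01,  7.17062526e-02,
        3.26794235e-02, -1.69090763e-04]), 'position': array([0.13256072, 0.53315253, 0.16921088]), 'orientation': array([-0.3819581 , -3.11781903,  0.0033218 ]), 'wrist_force': array([-0.32754164, -0.36078121,  0.95111146]), 'torque': array([-0.05813498, -0.02717936,  0.05031785]), 'grasp_force': 0.0, 'width': 0.9987424731069856}
scene {'intrinsics': [[497.1275, 0.0, 259.4364], [0.0, 497.1275, 195.9735], [0.0, 0.0, 1.0]], 'T': [[0.2326, -0.8243, 0.5162, -0.4971], [-0.9725, -0.2024, 0.115, -0.0124], [0.0097, -0.5288, -0.8487, 1.6806], [0.0, 0.0, 0.0, 1.0]]}
side {'intrinsics': [[392.3492, 0.0, 256.4978], [0.0, 392.3492, 191.8923], [0.0, 0.0, 1.0]], 'T': [[-0.9903, -0.0662, 0.1219, 0.3309], [-0.1382, 0.5449, -0.827, 1.441], [-0.0117, -0.8359, -0.5488, 0.8664], [0.0, 0.0, 0.0, 1.0]]}
wrist {'intrinsics': [[297.3186, 0.0, 255.5975], [0.0, 297.3186, 188.9629], [0.0, 0.0, 1.0]], 'mount': [[-0.0004, -0.9653, -0.2612, 0.0752], [1.0, -0.0008, 0.0016, 0.0009], [-0.0018, -0.2612, 0.9653, -0.2143], [0.0, 0.0, 0.0, 1.0]]}
```

View pics/scene0.png

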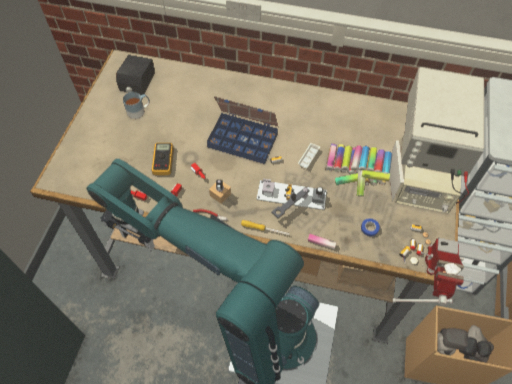

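View pics/side0.png

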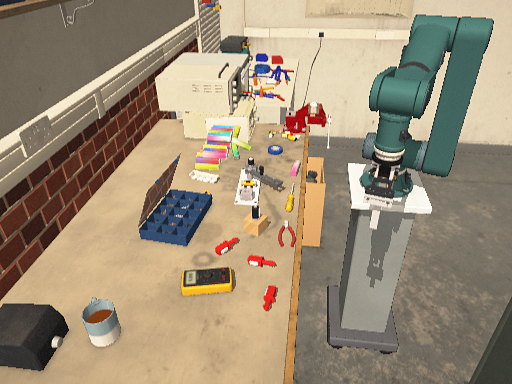

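The scene view shows the white clamp at about (290,195) and the wooden block with the pin at about (220,188). The red pin decoys are around (140–200,170–195). I'll zoom in next.

```bash
cat > h.py <<'E'
import numpy as np,cv2
from plant import *
def unproj(n,u,v,z):
    "pixel ray meets world plane z"
    i=camera_info(n);K=np.array(i["intrinsics"]);T=np.array(i["T"])
    r=T[:3,:3]@np.linalg.inv(K)@[u,v,1.];o=T[:3,3];return o+r*(z-o[2])/r[2]
E
python3 - <<'E'
from h import *
a=np.load("scene0.npz")["p"][165:225,200:340,::-1];b=np.load("side0.npz")["p"][145:245,215:305,::-1]
cv2.imwrite("pics/c.png",np.hstack([cv2.resize(a,None,fx=3.5,fy=3.5,interpolation=2)[:210],np.zeros((210,10,3),np.uint8),cv2.resize(b,(189,210),interpolation=2)]))
for q in[(268,188,.051),(291,195,.02),(320,195,.06),(220,188,.07)]:print(q,unproj("scene",*q).round(3))
for q in[(255,211,.09),(250,162,.07)]:print(q,unproj("side",*q).round(3))
E
```

```text
(268, 188, 0.051) [0.538 0.184 0.051]
(291, 195, 0.02) [0.547 0.093 0.02 ]
(320, 195, 0.06) [ 0.548 -0.018  0.06 ]
(220, 188, 0.07) [0.481 0.362 0.07 ]
(255, 211, 0.09) [0.492 0.387 0.09 ]
(250, 162, 0.07) [0.566 0.018 0.07 ]
```

View pics/c.png

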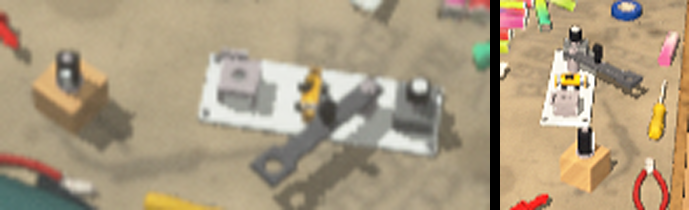

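The lug is at about scene (268,188), the pivot at (306,191) and the start knob at (320,190). The bar's hole end is at (277,212), and the pin stands in the block at (219,187). The clamp's +y is roughly world +y. Next I'll go above and look with the wrist camera.

```bash
python3 -m pendant '{"delta_pos":[[0.03,-0.03,0.05],[0.08,-0.07,0.08],[0.12,-0.11,0.08],[0.17,-0.15,0.08],[0.21,-0.19,0.08],[0.26,-0.23,0.08],[0.30,-0.27,0.08],[0.35,-0.31,0.08],[0.35,-0.31,0.08],[0.35,-0.31,0.08]],"delta_rot":[[0,0,0],[0,0,0],[0,0,0],[0,0,0],[0,0,0],[0,0,0],[0,0,0],[0,0,0],[0,0,0],[0,0,0]],"hand":[1,1,1,1,1,1,1,1,1,1]}' 20
cat >> h.py <<'E'
from scipy.spatial.transform import Rotation as Ro
def wsnap(tag):
    s=state();p,d=grab_frame("wrist");np.savez(f"{tag}.npz",p=p,d=d,pos=s["position"],ori=s["orientation"]);return p
def wray(tag,u,v,z):
    a=np.load(f"{tag}.npz");i=camera_info("wrist");K=np.array(i["intrinsics"]);M=np.array(i["mount"])
    x=np.array([u-K[0,2],v-K[1,2]]);r=np.hypot(*x);t=r/K[0,0];c=np.r_[x/max(r,1e-9)*np.sin(t),np.cos(t)]
    R=Ro.from_rotvec(a["ori"]).as_matrix();d=R@M[:3,:3]@c;o=a["pos"]+R@M[:3,3]
    return o+d*(z-o[2])/d[2]
E
python3 - <<'E'
from h import *
p=wsnap("w1");cv2.imwrite("pics/w1.png",cv2.resize(p[:,:,::-1],(800,600),interpolation=2))
E
```

```text
time: 1.4
position: [0.4825, 0.2238, 0.2499]
orientation: [-0.383, -3.117, -0.0]
wrist_force: [0.4, 0.2, 0.1]
width: 1.003
grasp_force: 0.0
```

View pics/w1.png

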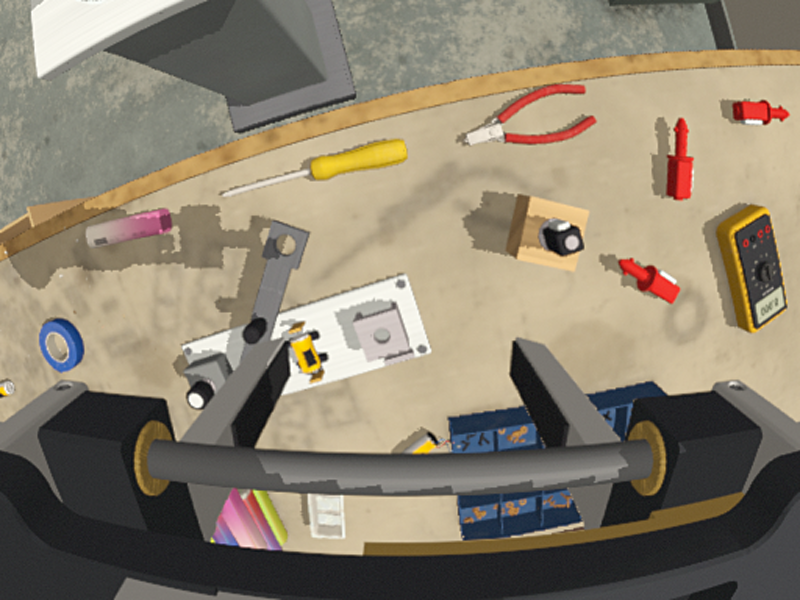

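The wrist view (800x600) shows the bar hole at (286,245), the bar knob at (255,330), the lug hole at (381,336), the start knob at (200,393) and the pin head at (565,238).

```bash
python3 - <<'E'
from h import *
k=1.5625
P={}
for n,u,v,z in[("bar_hole",286,245,.051),("knobtop",255,330,.082),("lug",381,336,.04),("start",203,395,.072),("c1",402,283,.008),("c2",422,350,.008),("pintop",570,238,.096),("stand c1",529,195,.05),("c2",588,209,.05),("c3",575,270,.05)]:
    P[n]=wray("w1",u/k,v/k,z);print(n,P[n].round(4))
a=np.load("w1.npz");p=a["p"][110:190,300:400,::-1];cv2.imwrite("pics/w1p.png",cv2.resize(p,None,fx=6,fy=6,interpolation=2))
E
```

```text
bar_hole [0.4466 0.1273 0.051 ]
knobtop [0.5099 0.0845 0.082 ]
lug [0.5564 0.1886 0.04  ]
start [5.656e-01 4.000e-04 7.200e-02]
c1 [0.5175 0.2195 0.008 ]
c2 [0.5933 0.2225 0.008 ]
pintop [0.4929 0.3699 0.096 ]
stand c1 [0.4554 0.3537 0.05  ]
c2 [0.4799 0.409  0.05  ]
c3 [0.5349 0.3857 0.05  ]
```

View pics/w1p.png

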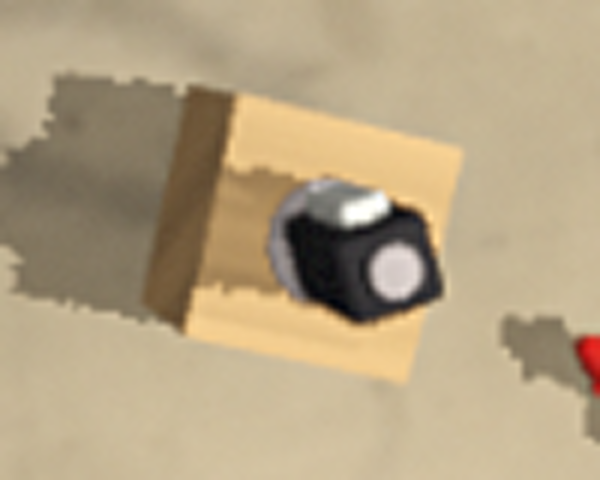

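The white button is on the head's robot-facing side, at about crop (360,205). The head-top corners are about (335,240), (425,210), (442,295) and (362,320).

```bash
python3 - <<'E'
from h import *
import plant
print({n:getattr(plant,n) for n in dir(plant) if 'grip' in n.lower()})
f=lambda x,y:wray("w1",300+x/6,110+y/6,.096)[:2]
q=[f(*c) for c in[(335,240),(425,210),(442,295),(362,320)]]
q=np.array(q);print(q.round(4),q.mean(0).round(4))
d=(q[0]+q[1]-q[2]-q[3])/2;e=(q[1]+q[2]-q[0]-q[3])/2
print("x dir",d,np.degrees(np.arctan2(d[1],d[0])),"y?",e,np.degrees(np.arctan2(e[1],e[0])))
st=[wray("w1",300+x/6,110+y/6,.05)[:2] for x,y in[(236,95),(462,148),(406,382),(186,332)]];st=np.array(st);print(st.round(4),st.mean(0))
print(f(398,270), wray("w1",300+360/6,110+205/6,.089)[:2])
print(state()["joint_positions"].round(2))
E
```

```text
{'grip_depth': 0.0188}
[[0.4871 0.358 ]
 [0.4852 0.38  ]
 [0.5046 0.3809]
 [0.5059 0.3611]] [0.4957 0.37  ]
x dir [-0.01912714 -0.00194855] -174.18314907728356 y? [-0.00162716  0.02089266] 94.45331477299327
[[0.4571 0.3546]
 [0.4815 0.4098]
 [0.5361 0.3849]
 [0.5105 0.3309]] [0.49627299 0.37006584]
[0.49684355 0.37138049] [0.48221659 0.36745881]
[ 0.33  0.05  1.26  0.    1.84 -1.  ]
```

```bash
python3 -m pendant '{"delta_pos":[[0.0,-0.03,-0.01],[0.01,-0.06,-0.02],[0.02,-0.09,-0.04],[0.027,-0.12,-0.06],[0.027,-0.141,-0.08],[0.027,-0.141,-0.09],[0.027,-0.141,-0.09],[0.027,-0.141,-0.09],[0.027,-0.141,-0.09],[0.027,-0.141,-0.09]],"delta_rot":[[0,0,-10],[0,0,-20],[0,0,-30],[0,0,-40],[0,0,-50],[0,0,-60],[0,0,-70],[0,0,-71],[0,0,-71],[0,0,-71]],"hand":[0.1,0.1,0.1,0.1,0.1,0.1,0.1,0.1,0.1,0.1]}' 20
python3 - <<'E'
from h import *
p=wsnap("w2");cv2.imwrite("pics/w2.png",cv2.resize(p[:,:,::-1],(800,600),interpolation=2))
E
```

```text
time: 2.7
position: [0.5097, 0.0833, 0.1608]
orientation: [2.119, 2.319, 0.001]
wrist_force: [-0.9, 0.1, 0.3]
width: 0.556
grasp_force: 0.0
```

View pics/w2.png

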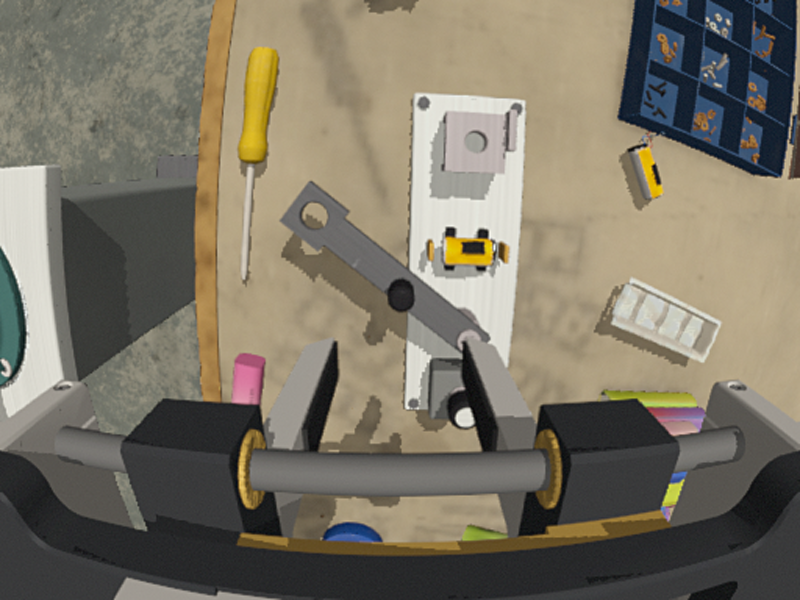

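The view shows the bar knob at (401,295), the lug hole at (476,141), the bar hole at (314,214), the pivot at (470,340) and the start knob top at (464,412).

```bash
python3 - <<'E'
from h import *
k=1.5625
g=lambda u,v,z:wray("w2",u/k,v/k,z)[:2]
p,d=np.load("w2.npz")["p"],np.load("w2.npz")["d"]
r=dict(hole=g(314,214,.051),lug=g(476,141,.040),knob=g(401,295,.088),piv=g(469,340,.053),start=g(464,412,.072),
 s1=g(423,103,.008),s2=g(519,106,.008),s3=g(413,404,.008))
for n,v in r.items():print(n,v.round(4))
y=r["s1"]-r["s3"];print("y axis",np.degrees(np.arctan2(y[1],y[0])),np.linalg.norm(y))
E
```

```text
hole [0.4467 0.1265]
lug [0.5566 0.1888]
knob [0.5119 0.083 ]
piv [0.5666 0.0436]
start [ 0.5675 -0.0071]
s1 [0.5174 0.2172]
s2 [0.5936 0.2249]
s3 [ 0.5341 -0.0375]
y axis 93.74178777064668 0.25518931260365185
```

```bash
python3 -m pendant '{"delta_pos":[[0.002,-0.001,-0.03],[0.002,-0.001,-0.06],[0.002,-0.001,-0.085],[0.002,-0.001,-0.097],[0.002,-0.001,-0.097],[0.002,-0.001,-0.097],[0.002,-0.001,-0.097],[0.002,-0.001,-0.097],[0.002,-0.001,-0.097],[0.002,-0.001,-0.097]],"delta_rot":[[0,0,0],[0,0,0],[0,0,0],[0,0,0],[0,0,0],[0,0,0],[0,0,0],[0,0,0],[0,0,0],[0,0,0]],"hand":[0.1,0.1,0.1,0.1,0.1,-1,-1,-1,-1,-1]}' 15
python3 - <<'E'
import numpy as np
p=np.array([.5652,.0441])
for a in np.arange(145,87,-5.8):
    print((p+.065*np.array([np.cos(np.radians(a)),np.sin(np.radians(a))])-[.512,.082]).round(4))
E
```

```text
time: 4.0
position: [0.5118, 0.0818, 0.0635]
orientation: [2.122, 2.317, 0.0]
wrist_force: [0.3, -0.5, 0.4]
width: 0.054
grasp_force: 0.0
[-0.     -0.0006]
[0.004  0.0046]
[0.0085 0.0093]
[0.0135 0.0136]
[0.0189 0.0173]
[0.0247 0.0205]
[0.0308 0.0231]
[0.037  0.0251]
[0.0435 0.0264]
[0.05  0.027]
```

```bash
python3 - <<'E'
from h import *
p=wsnap("w3");print(state()["width"]);cv2.imwrite("pics/w3.png",cv2.resize(p[120:330,150:400,::-1],(600,504),interpolation=2))
E
```

```text
0.020632842049619175
```

View pics/w3.png

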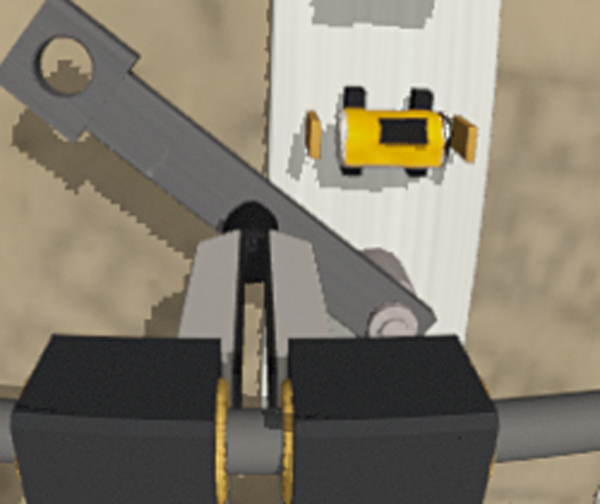

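The knob (about (250,225) in the crop) slipped out on the +y side of the shut fingers. I'll re-measure.

```bash
python3 - <<'E'
from h import *
for n,u,v,z in[("hole",64,66,.051),("knobfaredge",250,203,.09),("piv",392,322,.053),("lefttip",237,234,.0635),("righttip",272,234,.0635)]:print(n,wray("w3",150+u/2.4,120+v/2.4,z).round(4))
E
```

```text
hole [0.4469 0.1255 0.051 ]
knobfaredge [0.5105 0.0971 0.09  ]
piv [0.5659 0.0445 0.053 ]
lefttip [0.5079 0.0777 0.0635]
righttip [0.5191 0.0786 0.0635]
```

```bash
python3 - <<'E'
from h import *
s=state();print(s["position"],s["width"],s["grasp_force"],s["wrist_force"])
d=np.load("w3.npz")["d"];np.set_printoptions(linewidth=200)
print("rows 200..256 step4, cols 236..276 step 4");print((d[200:256:4,236:278:4]*1000).astype(int))
p,dd=grab_frame("side");np.savez("s1.npz",p=p,d=dd)
a=p[130:200,215:300,::-1];w=wsnap("w4")[180:270,190:320,::-1]
cv2.imwrite("pics/s1.png",np.hstack([cv2.resize(a,(437,360),interpolation=2),cv2.resize(w,(340,360),interpolation=2)]))
E
```

```text
[0.51179383 0.08175675 0.06342866] 0.020632842049619175 0.0 [-0.55303613 -0.10099142 -0.79101491]
rows 200..256 step4, cols 236..276 step 4
[[236 238 236 238 238 237 237 237 243 282 283]
 [239 237 239 237 225 223 238 238 239 241 283]
 [238 240 239 219 215 214 220 238 239 238 241]
 [239 239 219 210 207 206 210 218 239 239 238]
 [295 295 208 188 201 202 203 188 240 241 241]
 [182 181 182 182 201 199 186 182 182 182 181]
 [177 176 177 177 201 201 180 176 177 176 176]
 [170 171 170 170 202 200 174 170 170 171 170]
 [164 165 164 165 202 202 168 165 164 164 165]
 [159 159 158 161 204 204 170 159 159 159 159]
 [153 155 154 159 301 301 169 154 154 153 155]
 [150 150 149 153 303 303 169 150 150 150 150]
 [146 145 145 148 304 304 169 145 146 145 145]
 [140 140 140 143 305 305 170 141 140 141 141]]
```

View pics/s1.png

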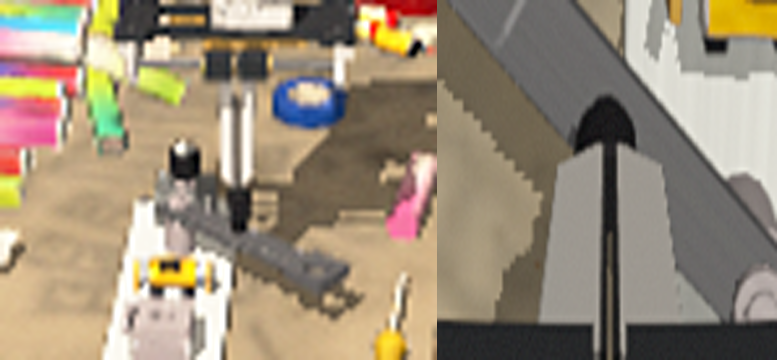

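```bash
python3 - <<'E'
from h import *
d=np.load("w4.npz")["d"];np.set_printoptions(linewidth=200)
print((d[196:240:4,236:278:4]*1000).astype(int))
i=camera_info("side");K=i["intrinsics"];T=np.array(i["T"])
for v in(180,188,196,205,225):
    r=T[:3,:3]@np.linalg.inv(K)@[215+238/5.14,130+v/5.14,1];o=T[:3,3];print(v,(o+r*(.082-o[1])/r[1]).round(3))
E
```

```text
[[236 236 236 237 236 235 236 245 281 282 281]
 [237 237 238 237 236 237 238 238 241 282 281]
 [238 238 238 238 224 224 236 237 238 240 283]
 [239 238 238 220 216 215 219 238 238 238 240]
 [241 239 218 209 207 206 209 219 240 241 239]
 [295 295 208 202 190 201 189 210 240 241 241]
 [295 181 183 182 181 190 182 183 182 183 242]
 [176 176 176 175 175 191 175 177 176 176 176]
 [171 170 170 171 170 191 170 170 170 169 169]
 [165 165 165 165 164 191 163 165 164 164 165]
 [159 159 159 159 158 190 159 158 159 159 160]]
180 [0.51  0.082 0.095]
188 [0.51  0.082 0.088]
196 [0.51  0.082 0.081]
205 [0.51  0.082 0.072]
225 [0.51  0.082 0.054]
```

The fingers shut above the knob. Both cameras show the real tips ending about 35 mm above the reported TCP, so I'll open and go lower carefully.

```bash
python3 -m pendant '{"delta_pos":[[0,0,0],[0,0,0],[0,0,0],[0,0,0],[0,-0.001,-0.01],[0,-0.001,-0.02],[0,-0.001,-0.03],[0,-0.001,-0.034],[0,-0.001,-0.034],[0,-0.001,-0.034]],"delta_rot":[[0,0,0],[0,0,0],[0,0,0],[0,0,0],[0,0,0],[0,0,0],[0,0,0],[0,0,0],[0,0,0],[0,0,0]],"hand":[0,0,0,0,0,0,0,0,-1,-1]}' 15
python3 -m pendant '{"delta_pos":[[0,0,0],[0,0,0],[0,0,0],[0,0,0],[0,0,0],[0,0,0],[0,0,0],[0,0,0],[0,0,0],[0,0,0]],"delta_rot":[[0,0,0],[0,0,0],[0,0,0],[0,0,0],[0,0,0],[0,0,0],[0,0,0],[0,0,0],[0,0,0],[0,0,0]],"hand":[-1,-1,-1,-1,-1,-1,-1,-1,-1,-1]}' 15
python3 - <<'E'
from h import *
wsnap("w5");d=np.load("w5.npz")["d"];np.set_printoptions(linewidth=200)
print((d[196:240:4,224:290:4]*1000).astype(int))
E
```

```text
time: 5.4
position: [0.5121, 0.0808, 0.0298]
orientation: [2.121, 2.316, 0.001]
wrist_force: [0.3, -1.0, -1.2]
width: 0.323
grasp_force: 0.0
time: 6.65
position: [0.5111, 0.0811, 0.0298]
orientation: [-2.121, -2.316, 0.0]
wrist_force: [-4.6, 1.8, 5.2]
width: 0.185
grasp_force: 15.0
[[201 201 202 202 201 202 202 210 253 254 246 245 246 245 245 221 246]
 [203 203 201 202 201 202 201 202 207 255 246 247 247 247 247 247 245]
 [202 201 203 202 202 202 202 202 202 207 248 247 248 247 249 247 248]
 [203 204 204 203 203 204 204 203 203 204 205 249 250 249 248 249 249]
 [203 205 205 204 204 204 204 204 205 203 204 205 212 250 250 249 250]
 [204 204 206 189 204 204 205 205 205 204 205 204 188 211 251 250 250]
 [182 183 182 183 187 206 205 189 188 191 205 207 183 183 182 182 251]
 [177 177 175 176 179 206 187 183 182 185 187 205 181 176 176 175 176]
 [170 171 169 169 175 185 180 176 176 177 180 189 173 170 170 170 170]
 [165 164 165 165 169 179 174 172 170 171 175 182 169 164 166 164 164]
 [159 159 159 158 166 172 169 168 168 169 170 175 163 158 160 159 159]]
```

```bash
python3 -m pendant '{"delta_pos":[[0.004,0.005,0],[0.0085,0.010,0],[0.0135,0.014,0],[0.019,0.018,0],[0.025,0.021,0],[0.031,0.0235,0],[0.037,0.0255,0],[0.0435,0.027,0],[0.049,0.0275,0],[0.053,0.0275,0]],"delta_rot":[[0,0,0],[0,0,0],[0,0,0],[0,0,0],[0,0,0],[0,0,0],[0,0,0],[0,0,0],[0,0,0],[0,0,0]],"hand":[-1,-1,-1,-1,-1,-1,-1,-1,-1,-1]}' 15
python3 - <<'E'
from h import *
import time
p=wsnap("w6");s=state();print(s["position"],s["wrist_force"],s["width"]);cv2.imwrite("pics/w6.png",cv2.resize(p[20:260,140:380,::-1],(600,600),interpolation=2))
E
```

```text
time: 7.95
position: [0.5599, 0.1098, 0.029]
orientation: [-2.114, -2.31, 0.009]
wrist_force: [-17.9, 2.4, 10.9]
width: 0.187
grasp_force: 15.0
[0.55988872 0.10978765 0.02898877] [-14.87043263   3.9681298    8.66807801] 0.18662559474930032
```

View pics/w6.png

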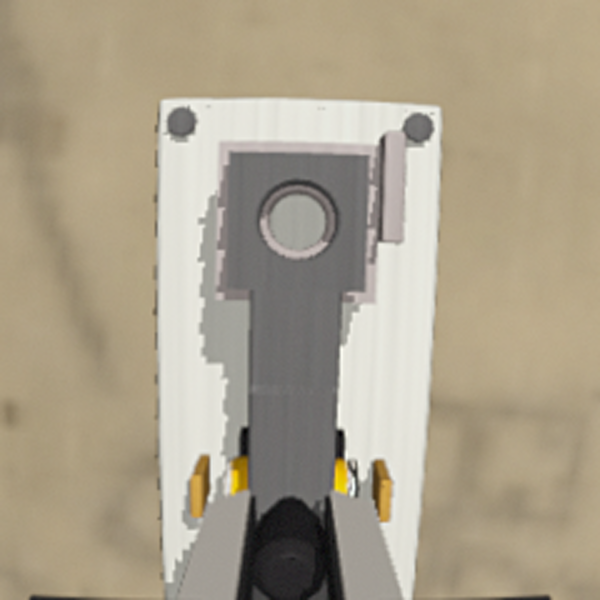

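Force of 15–18 N in x shows the bar is against its stop, and the bar hole (298,219) is concentric with the lug hole. Now I'll release and go over the pin.

```bash
python3 -m pendant '{"delta_pos":[[-0.003,0,0],[-0.003,0,0],[-0.003,0,0.01],[-0.003,0,0.06],[-0.003,0,0.10],[-0.016,0.05,0.10],[-0.03,0.105,0.10],[-0.042,0.16,0.10],[-0.055,0.21,0.10],[-0.068,0.262,0.10]],"delta_rot":[[0,0,0],[0,0,0],[0,0,0],[0,0,0],[0,0,0],[0,0,0],[0,0,0],[0,0,0],[0,0,0],[0,0,0]],"hand":[0.3,0.3,0.3,0.3,0.3,0.3,0.3,0.3,0.3,0.3]}' 25
python3 -m pendant '{"delta_pos":[[0,0,0],[0,0,0],[0,0,0],[0,0,0],[0,0,0],[0,0,0],[0,0,0],[0,0,0],[0,0,0],[0,0,0]],"delta_rot":[[0,0,0],[0,0,0],[0,0,0],[0,0,0],[0,0,0],[0,0,0],[0,0,0],[0,0,0],[0,0,0],[0,0,0]],"hand":[0.3,0.3,0.3,0.3,0.3,0.3,0.3,0.3,0.3,0.3]}' 25
python3 - <<'E'
from h import *
p=wsnap("w7");a=np.load("w7.npz");d=a["d"];i=camera_info("wrist");K=np.array(i["intrinsics"]);M=np.array(i["mount"])
v,u=np.mgrid[:384,:512];x=u-K[0,2];y=v-K[1,2];r=np.hypot(x,y)+1e-9;t=np.tan(r/K[0,0])/r
c=np.stack([x*t*d,y*t*d,d],-1)@M[:3,:3].T+M[:3,3];w=c@Ro.from_rotvec(a["ori"]).as_matrix().T+a["pos"]
near=np.hypot(w[...,0]-.496,w[...,1]-.370)<.03
m=near&(w[...,2]>.091)&(w[...,2]<.101);q=w[m];print("top",m.sum(),q.mean(0),q.min(0),q.max(0))
pts=(q[:,:2]*1e4).astype(np.float32);print(cv2.minAreaRect(pts))
wh=near&(p.min(2)>150);print("white",w[wh].mean(0),wh.sum(),w[wh].min(0),w[wh].max(0))
E
```

```text
time: 9.25
position: [0.4972, 0.372, 0.1305]
orientation: [2.122, 2.315, 0.004]
wrist_force: [0.8, 0.1, 0.8]
width: 0.651
grasp_force: 0.0
time: 10.5
position: [0.4968, 0.3703, 0.1294]
orientation: [2.122, 2.317, 0.0]
wrist_force: [0.2, 1.1, 0.1]
width: 0.648
grasp_force: 0.0
top 649 [0.49549545 0.37086238 0.09590867] [0.48418349 0.35808503 0.0910328 ] [0.50701481 0.38235482 0.09995273]
((4954.744140625, 3699.86572265625), (213.76731872558594, 238.5322723388672), 5.246572494506836)
white [0.49475107 0.37612812 0.08958681] 460 [0.4744684  0.36172034 0.04776371] [0.51245164 0.39505143 0.30453244]
```

```bash
python3 -m pendant '{"delta_pos":[[-0.001,0,-0.04],[-0.001,0,-0.075],[-0.001,0,-0.095],[-0.001,0,-0.106],[-0.001,0,-0.106],[-0.001,0,-0.106],[-0.001,0,-0.106],[-0.001,0,-0.106],[-0.001,0,-0.106],[-0.001,0,-0.106]],"delta_rot":[[0,0,0],[0,0,0],[0,0,0],[0,0,0],[0,0,0],[0,0,0],[0,0,0],[0,0,0],[0,0,0],[0,0,0]],"hand":[0.3,0.3,0.3,0.3,0.3,-1,-1,-1,-1,-1]}' 25
python3 - <<'E'
from plant import *
s=state();print(s["position"],s["width"]*94,s["grasp_force"],s["wrist_force"])
E
```

```text
time: 11.8
position: [0.4961, 0.3704, 0.0239]
orientation: [2.122, 2.317, 0.002]
wrist_force: [-0.3, -0.1, 1.3]
width: 0.236
grasp_force: 25.0
[0.49610355 0.37043918 0.02388461] 22.192143047915255 25.000267401337624 [-0.26266182 -0.06951378  1.34865705]
```

```bash
python3 -m pendant '{"delta_pos":[[0,0,0.03],[0,0,0.07],[0,0,0.10],[0.015,-0.045,0.10],[0.03,-0.09,0.10],[0.045,-0.135,0.10],[0.06,-0.165,0.10],[0.061,-0.181,0.10],[0.061,-0.181,0.10],[0.061,-0.181,0.10]],"delta_rot":[[0,0,0],[0,0,0],[0,0,0],[0,0,0],[0,0,0],[0,0,0],[0,0,0],[0,0,0],[0,0,0],[0,0,0]],"hand":[-1,-1,-1,-1,-1,-1,-1,-1,-1,-1]}' 25
python3 - <<'E'
from h import *
print("bar hole w6",wray("w6",140+298/2.5,20+219/2.5,.051), "lug",wray("w6",140+298/2.5,20+222/2.5,.040))
p=wsnap("w8");s=state();print(s["position"],s["width"]*94,s["grasp_force"],s["wrist_force"])
ps,ds=grab_frame("side");pc,dc=grab_frame("scene")
def crop(im,x,y,w,h):return cv2.resize(im[y:y+h,x:x+w,::-1],(266,400),interpolation=2)
i=camera_info("side");T=np.linalg.inv(i["T"]);q=T@[*s["position"][:2],.1,1];q=np.array(i["intrinsics"])@q[:3];us=(q[:2]/q[2]).astype(int)
i=camera_info("scene");T=np.linalg.inv(i["T"]);q=T@[*s["position"][:2],.1,1];q=np.array(i["intrinsics"])@q[:3];uc=(q[:2]/q[2]).astype(int)
print(us,uc)
cv2.imwrite("pics/m8.png",np.hstack([crop(p,176,70,160,240),crop(ps,us[0]-30,us[1]-45,60,90),crop(pc,uc[0]-30,uc[1]-45,60,90)]))
E
```

```text
time: 13.05
position: [0.5562, 0.1905, 0.1233]
orientation: [-2.12, -2.318, -0.001]
wrist_force: [0.3, -0.2, -0.4]
width: 0.235
grasp_force: 25.0
bar hole w6 [0.55657256 0.18840229 0.051     ] lug [0.55665155 0.18774245 0.04      ]
[0.55623151 0.19055159 0.1233603 ] 22.322561191655243 24.999788403511047 [-0.61140192  0.54516126 -0.68116553]
[245 177] [267 176]
```

View pics/m8.png

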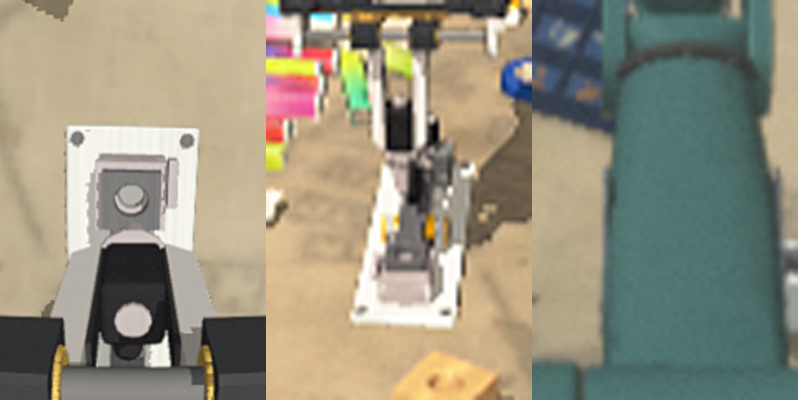

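The pin hangs upright in the fingers (wrist panel, head at about (133,300)), with the bar hole just ahead. Now I'll descend in steps.

```bash
python3 -m pendant '{"delta_pos":[[0,-0.0005,-0.02],[0,-0.0005,-0.04],[0,-0.0005,-0.055],[0,-0.0005,-0.060],[0,-0.0005,-0.064],[0,-0.0005,-0.068],[0,-0.0005,-0.071],[0,-0.0005,-0.074],[0,-0.0005,-0.077],[0,-0.0005,-0.077]],"delta_rot":[[0,0,0],[0,0,0],[0,0,0],[0,0,0],[0,0,0],[0,0,0],[0,0,0],[0,0,0],[0,0,0],[0,0,0]],"hand":[-1,-1,-1,-1,-1,-1,-1,-1,-1,-1]}' 25
python3 - <<'E'
from plant import *
s=state();print(s["position"],s["width"]*94,s["grasp_force"],s["wrist_force"],s["torque"])
E
```

```text
time: 14.45
position: [0.5561, 0.189, 0.0459]
orientation: [-2.121, -2.316, 0.001]
wrist_force: [-0.9, 1.0, -1.7]
width: 0.228
grasp_force: 25.0
[0.55613007 0.18899686 0.04592788] 21.398704860423564 24.999738112092018 [-0.90755417  1.03920363 -1.67913934] [ 0.11481277  0.37480921 -0.00304882]
```

```bash
python3 -m pendant '{"delta_pos":[[0,0,-0.003],[0,0,-0.006],[0,0,-0.009],[0,0,-0.012],[0,0,-0.015],[0,0,-0.018],[0,0,-0.020],[0,0,-0.022],[0,0,-0.0235],[0,0,-0.0235]],"delta_rot":[[0,0,0],[0,0,0],[0,0,0],[0,0,0],[0,0,0],[0,0,0],[0,0,0],[0,0,0],[0,0,0],[0,0,0]],"hand":[-1,-1,-1,-1,-1,-1,-1,-1,-1,-1]}' 25
python3 - <<'E'
from plant import *
s=state();print(s["position"],s["width"]*94,s["grasp_force"],s["wrist_force"],s["torque"])
E
```

```text
time: 15.7
position: [0.5562, 0.1891, 0.0248]
orientation: [-2.121, -2.316, 0.0]
wrist_force: [-8.2, 0.8, 9.6]
width: 0.231
grasp_force: 25.0
[0.5561579  0.18905578 0.02478692] 21.737380364287358 25.00332534313202 [-8.18736382  0.77962993  9.56136458] [ 0.22037179  1.81123923 -0.0200425 ]
```

```bash
python3 -m pendant '{"delta_pos":[[0,0,0],[0,0,0],[0,0,0.001],[0,0,0.001],[0,0,0.001],[0,0,0.02],[0,0,0.06],[0,0,0.09],[0,0,0.09],[0,0,0.09]],"delta_rot":[[0,0,0],[0,0,0],[0,0,0],[0,0,0],[0,0,0],[0,0,0],[0,0,0],[0,0,0],[0,0,0],[0,0,0]],"hand":[-0.2,-0.2,-0.2,-0.2,-0.2,-0.2,-0.2,-0.2,-0.2,-0.2]}' 25
cat >> h.py <<'E'
def cloud(tag):
    a=np.load(f"{tag}.npz");d=a["d"];i=camera_info("wrist");K=np.array(i["intrinsics"]);M=np.array(i["mount"])
    v,u=np.mgrid[:384,:512];x=u-K[0,2];y=v-K[1,2];r=np.hypot(x,y)+1e-9;t=np.tan(r/K[0,0])/r
    c=np.stack([x*t*d,y*t*d,d],-1)@M[:3,:3].T+M[:3,3];return c@Ro.from_rotvec(a["ori"]).as_matrix().T+a["pos"]
E
python3 - <<'E'
from h import *
s=state();print(s["position"],s["width"])
p=wsnap("w9");w=cloud("w9")
near=np.hypot(w[...,0]-.5566,w[...,1]-.1888)<.019
m=near&(w[...,2]>.085)&(w[...,2]<.11);q=w[m];print("top",m.sum(),np.median(q,0),q.min(0),q.max(0))
m=near&(w[...,2]>.052)&(w[...,2]<.062)&(p.min(2)>90);q=w[m];print("flange",m.sum(),np.median(q,0) if m.any() else 0)
wh=near&(p.min(2)>150)&(w[...,2]>.06)&(w[...,2]<.09);q=w[wh];print("button",wh.sum(),q.min(0) if wh.any() else 0,q.max(0) if wh.any() else 0)
E
```

```text
time: 16.95
position: [0.5564, 0.1886, 0.1123]
orientation: [-2.122, -2.317, 0.001]
wrist_force: [0.1, 0.0, -0.2]
width: 0.399
grasp_force: 0.0
[0.55635715 0.18864772 0.11225165] 0.39942527970358355
top 867 [0.55588185 0.19035522 0.09640109] [0.54130369 0.17669965 0.08510235] [0.56849923 0.20081718 0.10131576]
flange 196 [0.55769728 0.1997979  0.05466457]
button 82 [0.54146946 0.18163527 0.06031084] [0.56314443 0.20100181 0.08998656]
```

The pin is seated: flange top at 0.055 m, head top at 0.096–0.097 m and button about 4 mm proud. Next is the start knob.

```bash
python3 -m pendant '{"delta_pos":[[0.002,-0.04,0],[0.005,-0.09,0],[0.008,-0.14,0],[0.012,-0.18,0],[0.012,-0.199,0],[0.012,-0.199,0],[0.012,-0.199,0],[0.012,-0.199,0],[0.012,-0.199,0],[0.012,-0.199,0]],"delta_rot":[[0,0,0],[0,0,0],[0,0,0],[0,0,0],[0,0,0],[0,0,0],[0,0,0],[0,0,0],[0,0,0],[0,0,0]],"hand":[0,0,0,0,0,0,0,0,0,0]}' 25
python3 - <<'E'
from h import *
s=state();print(s["position"],s["width"])
p=wsnap("w10");w=cloud("w10")
near=np.hypot(w[...,0]-.568,w[...,1]+.010)<.03
m=near&(w[...,2]>.067)&(w[...,2]<.078);q=w[m];print("top",m.sum(),np.median(q,0),q.min(0),q.max(0),cv2.minEnclosingCircle((q[:,:2]*1e3).astype(np.float32)))
# post/bar state
near=(abs(w[...,0]-.5566)<.03)&(abs(w[...,1]-.1888)<.03)
for a,b in((.085,.11),(.052,.058)):
    q=w[near&(w[...,2]>a)&(w[...,2]<b)];print(a,len(q),np.median(q,0) if len(q) else 0)
E
```

```text
time: 18.25
position: [0.5688, -0.0097, 0.113]
orientation: [2.121, 2.318, 0.0]
wrist_force: [0.0, 0.1, -0.8]
width: 0.502
grasp_force: 0.0
[ 0.56878808 -0.00967947  0.11298848] 0.5024185651840983
top 597 [ 0.56895137 -0.00953034  0.07167772] [ 0.55647071 -0.02353955  0.06703956] [0.58145733 0.00210792 0.07412071] ((569.1893920898438, -10.707173347473145), 12.90303897857666)
0.085 0 0
0.052 94 [0.5582508  0.17142495 0.05253868]
```

```bash
python3 -m pendant '{"delta_pos":[[0,-0.0005,-0.04],[0,-0.0005,-0.07],[0,-0.0005,-0.088],[0,-0.0005,-0.096],[0,-0.0005,-0.096],[0,-0.0005,-0.096],[0,-0.0005,-0.096],[0,-0.0005,-0.096],[0,-0.0005,-0.096],[0,-0.0005,-0.096]],"delta_rot":[[0,0,0],[0,0,0],[0,0,0],[0,0,0],[0,0,0],[0,0,0],[0,0,0],[0,0,0],[0,0,0],[0,0,0]],"hand":[0,0,0,0,0,-1,-1,-1,-1,-1]}' 30
python3 - <<'E'
from plant import *
s=state();print(s["position"],s["width"]*94,s["grasp_force"],s["wrist_force"])
E
```

```text
time: 19.55
position: [0.5682, -0.011, 0.0179]
orientation: [-2.122, -2.317, 0.001]
wrist_force: [-4.1, -1.3, 5.1]
width: 0.268
grasp_force: 30.0
[ 0.56822088 -0.01096694  0.01786947] 25.189800129218114 30.001349493395537 [-4.13973854 -1.30683427  5.14627272]
```

```bash
python3 -m pendant '{"delta_pos":[[0,0,0.003],[0,0,0.006],[0,0,0.009],[0,0,0.012],[0,0,0.0145],[0,0,0.0145],[0,0,0.0145],[0,0,0.0145],[0,0,0.0145],[0,0,0.0145]],"delta_rot":[[0,0,0],[0,0,0],[0,0,0],[0,0,0],[0,0,0],[0,0,0],[0,0,0],[0,0,0],[0,0,0],[0,0,0]],"hand":[-1,-1,-1,-1,-1,-1,-1,-1,-1,-1]}' 30
python3 - <<'E'
from h import *
s=state();print(s["position"],s["width"]*94,s["grasp_force"],s["wrist_force"])
E
```

```text
time: 20.8
position: [0.568, -0.0108, 0.0293]
orientation: [-2.121, -2.315, 0.002]
wrist_force: [5.1, -4.1, -23.3]
width: 0.267
grasp_force: 30.0
[ 0.5680345  -0.01084364  0.02930932] 25.10899978944149 29.98007874470204 [  5.0595743   -4.11464288 -23.33042519]
```

It's at its upper stop (11.4 mm, 23 N). I'll hold it a bit longer, then let go.

```bash
python3 -m pendant '{"delta_pos":[[0,0,0],[0,0,0],[0,0,0],[0,0,0],[0,0,0],[0,0,0],[0,0,0],[0,0,0],[0,0,0],[0,0,0]],"delta_rot":[[0,0,0],[0,0,0],[0,0,0],[0,0,0],[0,0,0],[0,0,0],[0,0,0],[0,0,0],[0,0,0],[0,0,0]],"hand":[-1,-1,-1,-1,-1,-1,0,0,0,0]}' 30
python3 -m pendant '{"delta_pos":[[0,0,0],[0,0,0.02],[0,0,0.06],[0,0,0.09],[-0.01,0.04,0.1],[-0.02,0.08,0.12],[-0.02,0.1,0.13],[-0.02,0.1,0.13],[-0.02,0.1,0.13],[-0.02,0.1,0.13]],"delta_rot":[[0,0,0],[0,0,0],[0,0,0],[0,0,0],[0,0,0],[0,0,0],[0,0,0],[0,0,0],[0,0,0],[0,0,0]],"hand":[0,0,0,0,0,0,0,0,0,0]}' 30
python3 - <<'E'
from h import *
p=wsnap("w11");w=cloud("w11")
near=np.hypot(w[...,0]-.569,w[...,1]+.0107)<.012
q=w[near&(w[...,2]>.05)&(w[...,2]<.1)];print("start top",len(q),np.percentile(q[:,2],[50,90]) if len(q) else 0)
near=np.hypot(w[...,0]-.5562,w[...,1]-.1888)<.022
for a,b in((.09,.11),(.0525,.059)):
    q=w[near&(w[...,2]>a)&(w[...,2]<b)];print(a,len(q),np.median(q,0) if len(q) else 0)
wh=near&(p.min(2)>140)&(w[...,2]>.06)&(w[...,2]<.092);q=w[wh];print("button",len(q),q.min(0) if len(q) else 0)
E
```

```text
time: 22.05
position: [0.5697, -0.0106, 0.0331]
orientation: [2.12, 2.315, 0.003]
wrist_force: [-0.5, 1.0, -0.2]
width: 0.501
grasp_force: 0.0
time: 23.3
position: [0.5485, 0.088, 0.1602]
orientation: [-2.123, -2.314, 0.003]
wrist_force: [-0.2, -0.9, 0.2]
width: 0.499
grasp_force: 0.0
start top 307 [0.07172679 0.07268427]
0.09 604 [0.55665835 0.18749939 0.09692769]
0.0525 77 [0.55717785 0.17506197 0.05486298]
button 51 [0.54183538 0.18157295 0.087751  ]
```

```bash
python3 -c "
from plant import *
print(finish_job())"
```

```text
the job is handed in; nothing more can be done
None
```

I swung the bar to its end stop, locked it with the pin (flange seated, button measured about 3–4 mm of its 5 mm proud), then pulled the start knob to its stop, held it and let it spring back. I handed the job in at about 23 s; no verdict was shown.

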